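# Load the cell carrier, draw it from its dock and show its contacts

### The job

Drop the two battery cells that stand on the desk into the two wells of the carrier in its dock, one cell in each, the same way up as they stand and fully down. Then draw the carrier up out of the dock by its grip fin, lean it over by about 45 degrees, any way, so that the contacts underneath can be seen, and finish while holding it still like that, with the middle of its underside at least about 15 cm above the desk and both cells still in it. Leave the other things on the desk where they are.

Things in the scene. Friction and masses are not known exactly. Their poses are not given: they have to be found in the camera images.
- dock: black charging dock fixed to the desk: foot plate 95 x 150 x 8 mm, on it a rectangular frame (65 x 119 mm outside, rim 36 mm above the desk) open at the top. The carrier stands in this pocket, 28 mm deep, 1.5 mm play each side, and comes out straight up. Origin: centre of the underside; x across the short side, y along the long side, z up
- carrier: grey plastic two-cell carrier, 130 g, loose, standing in the dock: block 50 (x) x 104 (y) x 46 mm high with a round well open at the top near each y end (y = +32 and -32 mm) and a flat upright grip fin between them, its top 92 mm above the underside. Brass contacts on the underside. Origin: centre of the underside, 8 mm above the desk in the dock; z up along the wells
- well_a (a point): centre of the flat floor of the well at the carrier's +y side: well 21 mm wide, 38 mm deep, floor 8 mm above the carrier's underside; axes as the carrier. A seated cell stands 27 mm out of the well with an 8 mm gap to the fin beside it in y, so hold the cell across the carrier's x
- well_b (a point): the same point of the equal well at the carrier's -y side: centre of its flat floor, 38 mm below the mouth, 8 mm above the carrier's underside; axes as the carrier
- fin (a point): point in the middle of the carrier's grip fin, 79 mm above the carrier's underside and 13 mm below the fin's top edge; axes as the carrier. The fin is 12 mm thick in x, 30 mm wide in y and rises 46 mm above the block; grip it across x
- cell_1: one of two equal, plain round battery cells standing upright and free on the desk, 18 mm diameter, 65 mm high including a 1.5 mm contact nub on top, 46 g. Origin: centre of its flat lower end; z up along its axis
- cell_2: one of two equal, plain round battery cells standing upright and free on the desk, 18 mm diameter, 65 mm high including a 1.5 mm contact nub on top, 46 g. Origin: centre of its flat lower end; z up along its axis
- driver: small screwdriver, 145 mm long, 18 mm thick, lying on the desk, a bystander to be left alone; origin at the middle of its underside
- pen: marker pen, 122 x 14 mm, lying on the desk, a bystander to be left alone; origin at the middle of its underside
- tin: flat round tin, 48 mm across, 22 mm high, a bystander to be left alone; origin at the middle of its underside
- clip: test clip with an insulated handle, 70 x 12 x 12 mm, lying on the desk, a bystander to be left alone; origin at the middle of its underside

How it is judged:
By the outcome, as a careful person would: the job done as asked, in the order asked, and still so for the second after the job is handed in, while the arm keeps its last pose, push and grip.
It also fails if it takes over 69 s, if anything falls off the work surface, if the arm or the gripper's body presses on something with over 40 N, if the wrist force passes 120 N, or if a joint passes its speed limit or range.

### The arm

A 6-joint arm with a two-finger parallel gripper is mounted at the origin on a cart in front of the work surface, level with it; the furniture and walls round the work are solid. World frame = base frame: x ahead of the robot, y to its left, z up, the work surface at z = 0. Lengths are in mm, angles in rad, forces in N, time in s.
With the tool pointing down it reaches from about 300 to 850 mm from the base axis. Payload 5.4 kg.
Tool frame: the origin (TCP) lies between the finger pads; the fingertips stand 19 mm ahead of it and the grasp point (between the pads) is the TCP (env.tip_extent is the distance from the TCP to the fingertips, in mm); z points along the fingers, y is the line along which they close (so a half turn about z gives the same grasp; the last joint's range is limited). The gripper opens to 85 mm and grips with 20 to 120 N. Pads are 22 mm wide; open, the fingers measure 114 mm over their backs; the gripper's body (76 mm by 85 mm) begins 54 mm behind the grasp point. The pads swing forward as they close: fully open they stand 13 mm farther back than shut.
Start: joints at [-1.324, 0.158, 1.597, -0, 1.386, -0.21], TCP at [253.595, -516.039, 250.299] pointing down, gripper open.
Joint ranges: [-2.91, 2.91], [-0.94, 2.29], [0.18, 2.7], [-1.29, 4.43], [0.17, 2.64], [-3, 3]. Speed limits (rad/s): [2.57, 2.57, 3.14, 3.14, 3.14, 3.14].

### API

Orientations are given as a 3x3 rotation matrix whose columns are the frame's x, y, z axes.
In Python, from cell import env gives the robot as it stands.
- The arm moves only by the shell command python3 steer.py 'ROWS' [OPENING] [FORCE]. ROWS is a JSON list that holds a single list of rows (three levels of brackets), with 1 to 12 rows, each of 6 numbers: dx, dy, dz in units of 100 mm, then a rotation vector rx, ry, rz in units of 0.1 rad; each row shifts and turns the commanded pose from where the row before left it, along the tool's axes as they then stand; what a row does not reach is not made up. A row lasts 1/12 s, in which the tool goes at most 41.7 mm and 0.125 rad, less where a joint would pass 70% of its speed; a pose out of reach is approached as far as the arm can. OPENING is the opening from 0.0 (shut) to 1.0 (fully open), set as the command begins (- or left out keeps the last). The fingers move at their own pace and stop on an object; FORCE is the grip in N (left out, the last holds). Time passes only in rows, so rows that do not move let the fingers close. It prints the time, the measured TCP pose, the force, the opening and the grip force at its end. Input that does not fit is refused with a message, and nothing moves.
- env.get_obs(): the state, without advancing time (a new reading comes with each control period).
- env.snapshot(name): name is "side" or "top"; returns a dict with "color" (384x512x3 uint8, red, green, blue), "fx", "fy", "cx", "cy" (pixels), "R" (3x3) and "t" (3): a world point X has camera coordinates R X + t. Camera axes: x right, y down, z forward; pixel columns grow to the right and rows downward; lengths in mm; the calibration is good to about 2 mm. A picture is of the moment at which its call begins. There is no depth.
- env.finish_job(): hands the job in; it is judged then, once.
The state is a dict: "t": time; "qpos": joint angles; "qvel": joint speeds; "joint_efforts": joint torques, N m; "ee_pos": TCP position; "orientation": TCP orientation; "wrist_force": force on the tool from outside, world axes, zero at the start; "ft_torque": the same for the moment, N m; "gripper_width": opening from 0.0 (shut) to 1.0 (fully open); "grasp_force": force on a finger pad.
Only numpy, scipy, OpenCV 4.12 (cv2) and the standard library are available. Lean on these libraries where they do the work, as an engineer would, in place of code of your own. Each camera call takes 0.05 s, during which the arm holds its last target. There are 200 camera calls.

## Working session

There is one attempt and no reset: what is moved stays moved. The work goes in short steps, Python scripts to look and compute and a shell command to move; the robot and the scene stay as the last step left them, time stands still between calls to the robot, and variables do not carry over. Pictures are saved under pics/ and viewed, at most 10 in all, crops included, and the job is handed in when it is done.

```bash
ls; mkdir -p pics; python3 - <<'E'
from cell import env
import cv2
for n in ("top","side"):
    s=env.snapshot(n); cv2.imwrite(f"pics/{n}0.png",s["color"][:,:,::-1]); print(n,s["fx"],s["cx"],s["cy"],s["R"],s["t"])
o=env.get_obs(); print(o)
E
```

```text
cell.py
pics
steer.py
top 377.47103145656644 252.78611854220995 184.62051493179771 [[ 0.00338133 -0.99929617  0.03735943]
 [-0.9944205  -0.00729915 -0.10523588]
 [ 0.1054345  -0.03679514 -0.99374528]] [-44.86399227 556.00377695 892.35834196]
side 454.36407089220813 251.884553503678 190.39261741227926 [[ 0.998704    0.05035692 -0.00738215]
 [ 0.02818857 -0.66805587 -0.743577  ]
 [-0.04237594  0.74240523 -0.66860957]] [-562.53676141   21.51170062 1002.11643303]
{'t': 0.1, 'qpos': array([-1.32409491e+00,  1.59004066e-01,  1.59811627e+00, -2.75266651e-05,
        1.38619923e+00, -2.10112064e-01]), 'qvel': array([ 0.00143075, -0.00110059, -0.00270452,  0.00053645,  0.00094484,
        0.00104758]), 'joint_efforts': array([ 5.94100293e-04, -3.96985924e+01, -3.32339966e+01, -2.39032506e-04,
        4.06928564e-03, -1.98528127e-06]), 'ee_pos': array([ 253.46627053, -515.54663619,  249.40020469]), 'orientation': array([[ 8.97460431e-01,  4.41094744e-01, -4.47962350e-04],
       [ 4.41094845e-01, -8.97458943e-01,  1.66801608e-03],
       [ 3.33725310e-04, -1.69457232e-03, -9.99998509e-01]]), 'wrist_force': array([-0.00905895, -0.27230362,  0.11163897]), 'ft_torque': array([-0.0247026 , -0.0021262 , -0.00689134]), 'grasp_force': 0.0, 'gripper_width': 1.001264441835696}
```
View pics/top0.png

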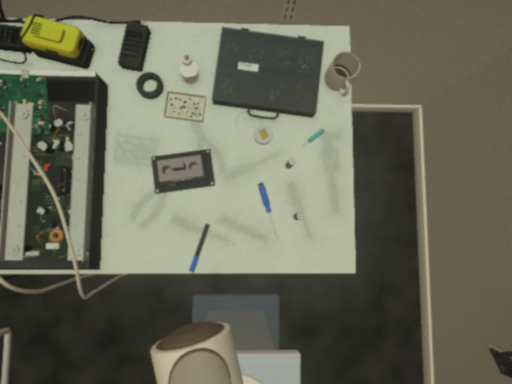

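View pics/side0.png

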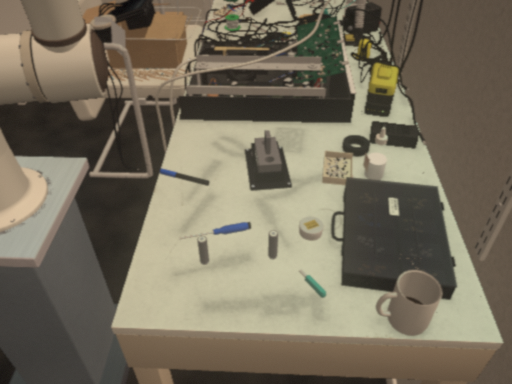

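The top view shows the dock with the carrier near (183,171) and the cells at (291,163) and (298,216). In the side view the dock is near (268,165) and the cells near (203,249) and (272,244). I'll zoom in next.

```bash
python3 - <<'E'
import cv2,numpy as np
t=cv2.imread("pics/top0.png");s=cv2.imread("pics/side0.png")
z=lambda im,x,y,w,h,k:cv2.resize(im[y:y+h,x:x+w],None,fx=k,fy=k,interpolation=cv2.INTER_CUBIC)
a=np.hstack([z(t,146,144,75,55,5.33)[:290,:400],z(t,275,155,35,70,4)[:290,:]])
b=np.hstack([z(s,240,125,60,70,4.2)[:290],z(s,190,222,90,50,5)[:250].copy()]) if 0 else None
cv2.imwrite("pics/c1.png",z(t,146,144,75,55,10))
cv2.imwrite("pics/c2.png",z(s,238,122,60,72,8))
E
```

```text
Traceback (most recent call last):
ValueError: all the input array dimensions except for the concatenation axis must match exactly, but along dimension 0, the array at index 0 has size 290 and the array at index 1 has size 280
```

```bash
python3 - <<'E'
import cv2,numpy as np
t=cv2.imread("pics/top0.png");s=cv2.imread("pics/side0.png")
z=lambda im,x,y,w,h,k:cv2.resize(im[y:y+h,x:x+w],None,fx=k,fy=k,interpolation=cv2.INTER_CUBIC)
cv2.imwrite("pics/c1.png",z(t,146,144,75,55,10))
cv2.imwrite("pics/c2.png",z(s,238,122,60,72,8))
E
```

```text
(no output)
```

View pics/c1.png

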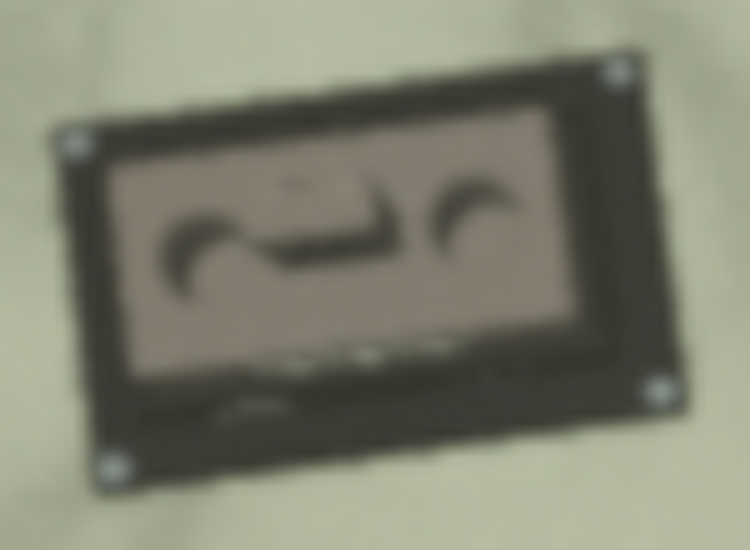

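View pics/c2.png

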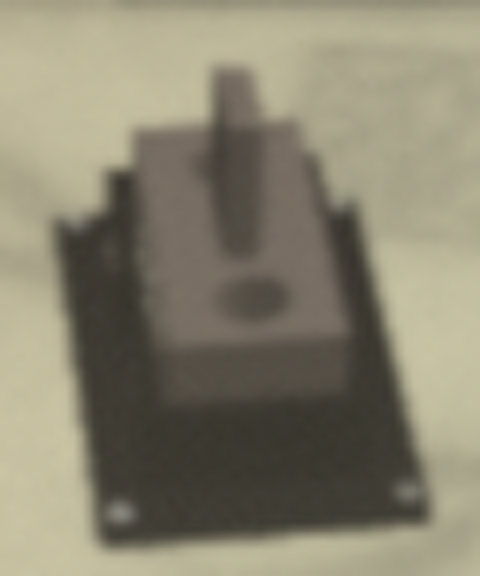

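The top crop shows the carrier's top face, the wells and the dock plate with its corner screws. The long axis runs roughly along the image horizontal, tilted about 7–8°. The side crop shows the fin and the near well at about (269,159). Next I'll measure from masks.

```bash
cat > h.py <<'E'
import cv2,numpy as np
from cell import env
def ray(s,p,z):
    d=s["R"].T@np.array([(p[0]-s["cx"])/s["fx"],(p[1]-s["cy"])/s["fy"],1]); c=-s["R"].T@s["t"]
    return c+d*(z-c[2])/d[2]
def proj(s,X):
    x=s["R"]@np.array(X)+s["t"]; return np.array([x[0]/x[2]*s["fx"]+s["cx"],x[1]/x[2]*s["fy"]+s["cy"]])
def up(im,x,y,w,h,k): return cv2.resize(im[y:y+h,x:x+w],None,fx=k,fy=k,interpolation=cv2.INTER_CUBIC)
def blobs(m,x0,y0,k,mina):
    cs,_=cv2.findContours(m.astype(np.uint8),cv2.RETR_EXTERNAL,cv2.CHAIN_APPROX_NONE)
    return [(c[:,0,:]+.5)/k-.5+np.array([x0,y0]) for c in sorted(cs,key=cv2.contourArea)[::-1] if cv2.contourArea(c)>mina]
def rect(s,c,z):
    P=np.array([ray(s,p,z)[:2] for p in c],np.float32); return cv2.minAreaRect(P)
E
python3 - <<'E'
from h import *
t=env.snapshot("top");s=env.snapshot("side")
T=up(t["color"],146,144,75,55,8).astype(int)
br=T.sum(2); rb=T[...,0]-T[...,2]
print("carrier px",t["color"][180,170],"plate",t["color"][190,165],"desk",t["color"][150,150])
m=cv2.morphologyEx((br<330).astype(np.uint8),cv2.MORPH_CLOSE,np.ones((3,3)))
c=blobs(br<390,146,144,8,5000)[0]; print("plate",rect(t,c,8),[proj(t,(0,0,0))])
m=((T[...,0]>T[...,1])&(br>230)).astype(np.uint8)
m=cv2.morphologyEx(cv2.morphologyEx(m,cv2.MORPH_OPEN,np.ones((9,9))),cv2.MORPH_CLOSE,np.ones((9,9)))
c=blobs(m,146,144,8,5000)[0]; print("carrier",rect(t,c,54))
for nm,S,x,y,w,h in (("t1",t,284,156,14,14),("t2",t,291,209,14,14),("sA",s,192,230,24,40),("sB",s,260,224,24,40)):
    I=up(S["color"],x,y,w,h,1).astype(int).sum(2)//3; print(nm);print(I[::1 if nm[0]=='t' else 2])
E
```

```text
carrier px [96 94 83] plate [59 61 53] desk [160 166 144]
plate ((592.44580078125, 132.53343200683594), (96.874755859375, 151.98538208007812), 8.613625526428223) [array([233.80847622, 419.81226393])]
carrier ((592.467041015625, 132.91314697265625), (54.16987609863281, 107.70158386230469), 8.447559356689453)
t1
[[173 174 175 175 175 174 173 173 174 174 175 176 176 177]
 [173 174 174 175 174 171 167 166 168 170 173 176 177 177]
 [173 174 174 174 170 162 157 156 158 159 168 174 177 177]
 [174 174 174 170 161 156 164 167 166 162 163 169 174 177]
 [174 174 171 159 147 157 167 165 163 165 161 161 170 176]
 [173 172 164 140 134 158 165 160 159 165 161 160 170 176]
 [172 166 143 113 116 145 159 162 166 168 160 161 171 176]
 [168 149 116  91  97 125 149 161 167 163 156 165 174 177]
 [162 131  95  80  83 100 121 135 142 150 162 171 176 177]
 [163 130  91  78  78  83  90 102 126 154 170 175 177 177]
 [166 136  97  81  78  78  83 105 139 164 173 176 176 177]
 [170 149 116  93  85  85 102 135 160 171 174 175 176 175]
 [174 165 148 129 121 124 139 160 171 174 174 175 175 176]
 [176 174 169 164 162
[... 4216 characters left out ...]
83 181 182 183 185 181 162 124  90  81  83  83  85  87  90 105 140
  169 181 183 183 181 180]
 [183 184 185 185 185 185 181 162 124  91  82  83  83  84  88  92 107 143
  171 182 182 182 182 182]
 [184 184 184 184 184 184 181 163 125  92  82  82  83  85  89  94 113 153
  177 183 184 184 184 184]
 [183 184 183 183 183 184 183 175 147 110  89  84  84  87  92 102 132 165
  179 184 183 184 183 184]
 [184 184 183 184 184 185 186 185 177 158 133 121 117 113 125 146 168 181
  183 183 183 183 182 183]
 [182 182 182 182 183 184 184 185 183 182 181 180 179 178 182 186 186 185
  186 185 185 185 185 184]
 [181 183 183 183 183 184 184 184 184 183 184 185 184 186 186 187 187 186
  186 186 186 187 186 186]]
```

```bash
python3 - <<'E'
from h import *
t=env.snapshot("top");s=env.snapshot("side")
print("well side est",ray(s,(269.2,159.1),54)[:2],"expected px",proj(s,(597.2,101.1,54)))
S=up(s["color"],238,122,60,72,8).astype(int); b=S.sum(2)
c=blobs(b<330,238,122,8,5000)[0]
h=cv2.convexHull(c.astype(np.float32))[:,0]; print("side plate lowest corners",h[np.argmax(h[:,1]-.5*h[:,0])],h[np.argmax(h[:,1]+.5*h[:,0])])
C=np.array([592.45,132.7]);a=np.radians(8.5);ex=np.array([np.cos(a),np.sin(a)]);ey=np.array([-ex[1],ex[0]])
for i,j in((-1,-1),(1,-1)): print("pred",proj(s,[*(C+i*47.5*ex+j*75*ey),8]))
for nm,x,y,w,hh in (("A",192,225,24,48),("B",260,220,24,48)):
    I=up(s["color"],x,y,w,hh,8).astype(int).sum(2)/3
    c=blobs(I<132,x,y,8,1000)[0]
    # rows near the base
    low=c[:,1].max()
    r=c[np.abs(c[:,1]-(low-6))<.3]; mid=[(r[:,0].min()+r[:,0].max())/2,low]
    P=ray(s,mid,0)[:2]; cam=(-s["R"].T@s["t"])[:2]; d=(P-cam)/np.linalg.norm(P-cam); Q=P+9*d
    print(nm,Q,"width px",np.ptp(r[:,0]),"top-view px of top centre",proj(t,[*Q,65]),"base",proj(t,[*Q,0]))
E
```

```text
well side est [597.30622653 102.09164171] expected px [269.14268103 159.37245188]
side plate lowest corners [251.0625 189.6875] [290.8125 186.6875]
pred [250.0129815  188.97521833]
pred [292.22741642 185.97896909]
A [ 477.82217003 -148.68694152] width px 9.0 top-view px of top centre [298.821065   216.69927883] base [294.71838789 217.23708205]
B [ 609.54021668 -129.2856571 ] width px 8.625 top-view px of top centre [290.17175447 161.0357805 ] base [286.70642694 165.3061397 ]
```

The two views agree to about 1 mm. The carrier is at about (592.5, 133.0) with a yaw of 8.5°, and the cells are at about (478,−149) and (609.5,−130). Moving over the first cell now.

The rows are not in the units I measure in: shifts go in units of 100 mm and turns go in units of 0.1 rad. I convert before sending: 30 mm is 0.3, -19 mm is -0.19.

```bash
cat >> h.py <<'E'
def togo(x,y,z,yaw=None):
    o=env.get_obs();R=o["orientation"];d=R.T@(np.array([x,y,z])-o["ee_pos"])
    r=""
    if yaw is not None:
        c,s_=np.cos(np.radians(yaw)),np.sin(np.radians(yaw)); G=np.array([[-s_,c,0],[c,s_,0],[0,0,-1.]]).T
        G=np.column_stack([np.cross([c,s_,0],[0,0,-1]),[c,s_,0],[0,0,-1]])
        r=cv2.Rodrigues(R.T@G)[0].ravel().round(3)
    print("t",round(o["t"],2),"d",d.round(1),"n",np.linalg.norm(d).round(0),"rot",r,"q",o["qpos"].round(2),"w",round(o["gripper_width"],2),"F",o["wrist_force"].round(1))
E
python3 steer.py '[[[0.3, -0.19, 0.12, 0, 0, 0], [0.3, -0.19, 0.12, 0, 0, 0], [0.3, -0.19, 0.12, 0, 0, 0], [0.3, -0.19, 0.12, 0, 0, 0], [0.3, -0.19, 0.12, 0, 0, 0], [0.3, -0.19, 0.12, 0, 0, 0], [0.3, -0.19, 0.12, 0, 0, 0], [0.3, -0.19, 0.12, 0, 0, 0], [0.3, -0.19, 0.12, 0, 0, 0], [0.3, -0.19, 0.12, 0, 0, 0], [0.3, -0.19, 0.12, 0, 0, 0], [0.3, -0.19, 0.12, 0, 0, 0]]]' 0.5 30
python3 -c "
from h import *
togo(478,-149,100,-81.5)"
```

```text
t: 1.3
ee_pos: [476.9, -151.0, 106.0]
orientation: [[0.898, 0.441, 0.001], [0.441, -0.898, -0.0], [0.0, 0.001, -1.0]]
wrist_force: [0.9, -0.7, 0.6]
gripper_width: 0.498
grasp_force: 0.0
t 1.3 d [ 1.9 -1.3  6. ] n 6.0 rot [ 0.    -0.     0.308] q [-0.55  0.13  1.93 -0.    1.08  0.57] w 0.5 F [ 0.9 -0.7  0.6]
```

Scaled: 25 mm is 0.25, 6 mm is 0.06, 0.103 rad is 1.03.

```bash
python3 steer.py '[[[0.02, -0.01, 0, 0, 0, 1.03], [0, 0, 0.06, 0, 0, 1.03], [0, 0, 0, 0, 0, 1.02], [0, 0, 0.25, 0, 0, 0], [0, 0, 0.25, 0, 0, 0], [0, 0, 0.23, 0, 0, 0], [0, 0, 0, 0, 0, 0]]]'
python3 -c "
from h import *
togo(478,-149,27,-81.5)"
python3 steer.py '[[[0, 0, 0, 0, 0, 0], [0, 0, 0, 0, 0, 0], [0, 0, 0, 0, 0, 0], [0, 0, 0, 0, 0, 0], [0, 0, 0, 0, 0, 0], [0, 0, 0, 0, 0, 0]]]' 0 20
```

```text
t: 1.88
ee_pos: [474.1, -148.9, 23.1]
orientation: [[0.989, 0.148, -0.007], [0.148, -0.989, 0.005], [-0.007, -0.006, -1.0]]
wrist_force: [-0.7, 0.3, -0.0]
gripper_width: 0.498
grasp_force: 0.0
t 1.88 d [ 3.8  0.7 -3.9] n 5.0 rot [-0.006  0.007  0.   ] q [-0.55  0.28  1.96 -0.    0.91  0.87] w 0.5 F [-0.7  0.3 -0. ]
t: 2.38
ee_pos: [478.5, -151.4, 28.6]
orientation: [[0.989, 0.148, 0.002], [0.148, -0.989, -0.001], [0.002, 0.002, -1.0]]
wrist_force: [-0.5, -0.0, 6.0]
gripper_width: 0.201
grasp_force: 22.4
```

Scaled: -0.12 rad is -1.2.

```bash
python3 steer.py '[[[0, 0, 0, 0, 0, 0], [0, 0, 0, 0, 0, 0], [0, 0, 0, 0, 0, 0], [0, 0, 0, 0, 0, -1.2], [0, 0, 0, 0, 0, -1.2], [0, 0, 0, 0, 0, -1.2], [0, 0, 0, 0, 0, -1.2], [0, 0, 0, 0, 0, -1.2], [0, 0, 0, 0, 0, -1.2], [0, 0, 0, 0, 0, -1.2], [0, 0, 0, 0, 0, -1.2], [0, 0, 0, 0, 0, -1.2]]]' 0.5
python3 steer.py '[[[0, 0, 0, 0, 0, -1.2], [0, 0, 0, 0, 0, -1.2], [0, 0, 0, 0, 0, -1.2], [0, 0, 0, 0, 0, -1.2], [0, 0, 0, 0, 0, 0], [0, 0, 0, 0, 0, 0]]]'
python3 -c "
from h import *
togo(478.5,-151.4,28,8.5)"
```

```text
t: 3.38
ee_pos: [477.2, -150.7, 27.0]
orientation: [[0.33, 0.944, -0.001], [0.944, -0.33, 0.0], [0.0, -0.001, -1.0]]
wrist_force: [0.1, -0.4, -1.2]
gripper_width: 0.5
grasp_force: 0.0
t: 3.88
ee_pos: [477.3, -150.7, 27.1]
orientation: [[-0.134, 0.991, -0.0], [0.991, 0.134, 0.0], [0.0, -0.0, -1.0]]
wrist_force: [0.7, 0.0, 1.2]
gripper_width: 0.495
grasp_force: 0.0
t 3.88 d [-0.8  1.1 -0.9] n 2.0 rot [-0.    -0.    -0.014] q [-0.55  0.28  1.95  0.    0.91 -0.68] w 0.49 F [0.7 0.  1.2]
```

```bash
python3 steer.py '[[[0, 0, 0, 0, 0, -0.12], [0, 0, 0, 0, 0, 0], [0, 0, 0, 0, 0, 0], [0, 0, 0, 0, 0, 0], [0, 0, 0, 0, 0, 0], [0, 0, 0, 0, 0, 0]]]' 0 20
python3 steer.py '[[[0, 0, 0, 0, 0, 0], [0, 0, 0, 0, 0, 0], [0, 0, -0.17, 0, 0, 0], [0, 0, -0.17, 0, 0, 0], [0, 0, 0, 0, 0, 0], [0, 0, 0, 0, 0, 0]]]' 0.35
python3 steer.py '[[[0, 0, 0, 0, 0, 0], [0, 0, 0, 0, 0, 0], [0, 0, 0, 0, 0, 0], [0, 0, 0, 0, 0, 0], [0, 0, 0, 0, 0, 0], [0, 0, 0, 0, 0, 0]]]' 0 40
```

```text
t: 4.38
ee_pos: [477.5, -150.9, 27.3]
orientation: [[-0.149, 0.989, 0.0], [0.989, 0.149, -0.0], [-0.0, 0.0, -1.0]]
wrist_force: [0.1, 0.2, 0.1]
gripper_width: 0.201
grasp_force: 20.9
t: 4.88
ee_pos: [478.2, -151.3, 62.0]
orientation: [[-0.149, 0.989, 0.002], [0.989, 0.149, -0.001], [-0.002, 0.002, -1.0]]
wrist_force: [0.7, -0.2, 0.5]
gripper_width: 0.346
grasp_force: 0.0
t: 5.38
ee_pos: [477.1, -150.6, 60.7]
orientation: [[-0.149, 0.989, -0.001], [0.989, 0.149, 0.001], [0.001, -0.001, -1.0]]
wrist_force: [0.5, 0.7, -1.7]
gripper_width: 0.195
grasp_force: 39.0
```

Scaled: -31 mm is -0.31.

```bash
python3 steer.py '[[[0, 0, -0.31, 0, 0, 0], [0, 0, -0.31, 0, 0, 0], [0, 0, -0.31, 0, 0, 0], [0, 0, -0.31, 0, 0, 0]]]'
python3 steer.py '[[[0.29, 0.15, 0, 0, 0, 0], [0.3, 0.16, 0, 0, 0, 0], [0.3, 0.16, 0, 0, 0, 0], [0.3, 0.16, 0, 0, 0, 0], [0.3, 0.16, 0, 0, 0, 0], [0.3, 0.16, 0, 0, 0, 0], [0.3, 0.16, 0, 0, 0, 0], [0.3, 0.16, 0, 0, 0, 0], [0.3, 0.16, 0, 0, 0, 0], [0.26, 0.13, 0, 0, 0, 0], [0, 0, 0, 0, 0, 0], [0, 0, 0, 0, 0, 0]]]'
python3 - <<'E'
from h import *
togo(587.7,164.7,185,8.5)
for n in("side","top"):
    s=env.snapshot(n); 
    cv2.imwrite(f"pics/g_{n}.png",cv2.resize(s["color"][90:200,200:330] if n=="side" else s["color"][120:230,120:250],None,fx=4,fy=4,interpolation=2)[:,:,::-1])
a=cv2.imread("pics/g_side.png");cv2.imwrite("pics/g.png",a)
E
```

```text
t: 5.72
ee_pos: [476.9, -150.5, 186.1]
orientation: [[-0.149, 0.989, -0.001], [0.989, 0.149, 0.001], [0.001, -0.001, -1.0]]
wrist_force: [-0.4, -0.4, 0.4]
gripper_width: 0.19
grasp_force: 39.1
t: 6.72
ee_pos: [587.3, 165.5, 184.4]
orientation: [[-0.152, 0.988, -0.001], [0.988, 0.152, -0.0], [-0.0, -0.001, -1.0]]
wrist_force: [-0.7, -0.5, -0.0]
gripper_width: 0.194
grasp_force: 39.3
t 6.72 d [-0.8  0.3 -0.6] n 1.0 rot [-0.001  0.     0.004] q [ 0.08  0.3   1.56 -0.    1.28 -0.08] w 0.19 F [-0.7 -0.5 -0. ]
```

View pics/g.png

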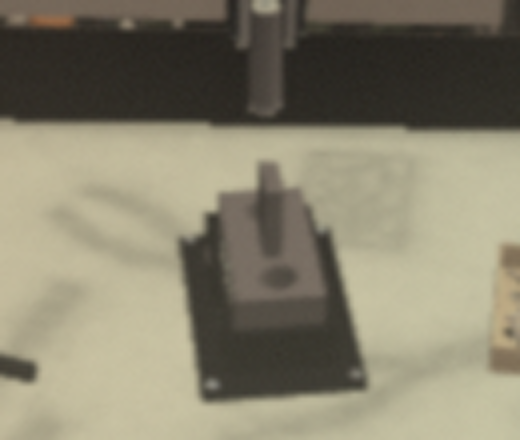

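The cell hangs straight above the far well, with its bottom at about pixel (266,117) in the side view. I'll compare that with the projection before lowering.

```bash
python3 - <<'E'
from h import *
s=env.snapshot("side")
cam=-s["R"].T@s["t"]; P=np.array([587.7,164.4,124.]); d=P-cam; d[2]=0; d/=np.linalg.norm(d)
print("pred centre",proj(s,P),"front",proj(s,P-9*d),"axis up 30",proj(s,P+[0,0,30]))
G=s["color"].astype(int).sum(2)//3
print(G[100:122:2,258:276]); 
t=env.snapshot("top"); print("top pred",proj(t,P))
E
```

```text
pred centre [266.085107   117.09672049] front [266.04984034 119.31859547] axis up 30 [266.27000486 105.44776159]
[[46 71 87 88 73 59 63 63 64 71 72 69 61 74 82 66 43 38]
 [48 73 84 77 65 60 62 65 67 71 75 73 59 49 47 42 39 37]
 [36 37 38 41 52 59 63 64 68 72 75 75 61 41 37 39 37 35]
 [36 38 37 40 54 62 65 67 69 72 76 76 59 44 37 38 36 38]
 [39 39 37 41 52 62 64 66 70 72 78 77 61 45 38 38 40 37]
 [40 38 38 44 54 62 65 65 70 73 79 81 67 45 39 39 39 38]
 [39 40 40 44 54 63 66 67 70 72 79 85 71 47 38 38 41 38]
 [39 39 39 45 54 64 66 68 71 75 82 87 71 49 41 40 40 40]
 [41 40 40 46 57 65 68 69 70 76 86 94 77 52 40 40 41 40]
 [41 40 39 42 51 65 74 76 76 79 85 77 60 47 42 41 42 41]
 [55 56 56 55 54 55 56 55 55 54 55 55 54 55 54 55 52 55]]
top pred [160.12656044 165.10006298]
```

```bash
python3 steer.py '[[[0.005, 0, 0.22, 0, 0, 0], [0, 0, 0.22, 0, 0, 0], [0, 0, 0.22, 0, 0, 0], [0, 0, 0.04, 0, 0, 0], [0, 0, 0.04, 0, 0, 0], [0, 0, 0.04, 0, 0, 0], [0, 0, 0, 0, 0, 0], [0, 0, 0, 0, 0, 0]]]'
```

```text
t: 7.58
ee_pos: [588.2, 164.5, 108.4]
orientation: [[-0.149, 0.989, 0.002], [0.989, 0.149, 0.0], [-0.0, 0.002, -1.0]]
wrist_force: [0.1, -0.5, 0.0]
gripper_width: 0.191
grasp_force: 39.5
```

No contact force, and the bottom is 8 mm inside the mouth. Continuing down.

Scaled: 6 mm is 0.06, 5 mm is 0.05.

```bash
python3 steer.py '[[[0, 0, 0.05, 0, 0, 0], [0, 0, 0.06, 0, 0, 0], [0, 0, 0.06, 0, 0, 0], [0, 0, 0.06, 0, 0, 0], [0, 0, 0.05, 0, 0, 0], [0, 0, 0, 0, 0, 0], [0, 0, 0, 0, 0, 0]]]'
```

```text
t: 8.17
ee_pos: [587.2, 164.6, 78.7]
orientation: [[-0.149, 0.989, -0.001], [0.989, 0.149, -0.0], [0.0, -0.001, -1.0]]
wrist_force: [0.3, 0.4, 1.2]
gripper_width: 0.189
grasp_force: 39.5
```

```bash
python3 steer.py '[[[0, 0, 0, 0, 0, 0], [0, 0, 0, 0, 0, 0], [0, 0, 0, 0, 0, 0], [0, 0, -0.25, 0, 0, 0], [0, 0, -0.32, 0, 0, 0], [0, 0, -0.32, 0, 0, 0], [0, 0, -0.32, 0, 0, 0]]]' 0.45
python3 steer.py '[[[-0.29, -0.02, 0, 0, 0, 0], [-0.3, -0.02, 0, 0, 0, 0], [-0.3, -0.02, 0, 0, 0, 0], [-0.3, -0.02, 0, 0, 0, 0], [-0.3, -0.02, 0, 0, 0, 0], [-0.3, -0.02, 0, 0, 0, 0], [-0.3, -0.03, 0, 0, 0, 0], [-0.3, -0.03, 0, 0, 0, 0], [-0.3, -0.03, 0, 0, 0, 0], [-0.26, -0.04, 0, 0, 0, 0], [0, 0, 0, 0, 0, 0]]]' 0.5 20
python3 - <<'E'
from h import *
togo(609.3,-130,200,8.5)
s=env.snapshot("side"); cv2.imwrite("pics/g2.png",cv2.resize(s["color"][100:260,200:330],None,fx=3.7,fy=3.7,interpolation=2)[:,:,::-1])
E
```

```text
t: 8.75
ee_pos: [587.4, 164.7, 201.9]
orientation: [[-0.149, 0.989, 0.0], [0.989, 0.149, 0.0], [0.0, 0.0, -1.0]]
wrist_force: [-0.1, 0.5, 0.6]
gripper_width: 0.45
grasp_force: 0.0
t: 9.67
ee_pos: [606.9, -135.8, 200.8]
orientation: [[-0.145, 0.989, 0.001], [0.989, 0.145, -0.003], [-0.003, 0.001, -1.0]]
wrist_force: [0.4, -1.0, 1.1]
gripper_width: 0.498
grasp_force: 0.0
t 9.67 d [5.4 3.2 0.8] n 6.0 rot [ 0.001  0.003 -0.003] q [-0.41  0.32  1.51 -0.    1.31 -0.56] w 0.5 F [ 0.4 -1.   1.1]
```

View pics/g2.png

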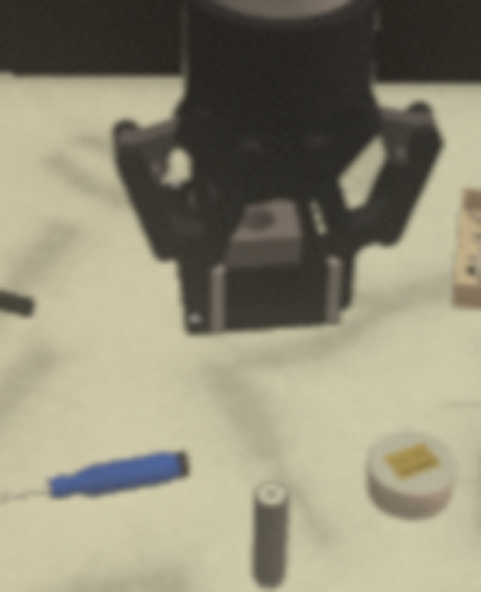

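The gripper is above cell 2 and blocks the view of the carrier, so I'll check cell 1's seating later. Descending.

Scaled: 28 mm is 0.28, 3 mm is 0.03.

```bash
python3 steer.py '[[[0.005, 0.03, 0, 0, 0, 0], [0, 0, 0.28, 0, 0, 0], [0, 0, 0.32, 0, 0, 0], [0, 0, 0.32, 0, 0, 0], [0, 0, 0.32, 0, 0, 0], [0, 0, 0.28, 0, 0, 0], [0, 0, 0.21, 0, 0, 0], [0, 0, 0, 0, 0, 0], [0, 0, 0, 0, 0, 0]]]'
python3 steer.py '[[[0, 0, 0, 0, 0, 0], [0, 0, 0, 0, 0, 0], [0, 0, 0, 0, 0, 0], [0, 0, 0, 0, 0, 0], [0, 0, 0, 0, 0, 0], [0, 0, 0, 0, 0, 0]]]' 0 20
python3 steer.py '[[[0, 0, 0, 0, 0, 0], [0, 0, 0, 0, 0, 0], [0, 0, 0, 0, 0, 0], [0, 0, 0, 0, 0, 1.2], [0, 0, 0, 0, 0, 1.2], [0, 0, 0, 0, 0, 1.2], [0, 0, 0, 0, 0, 1.2], [0, 0, 0, 0, 0, 1.2], [0, 0, 0, 0, 0, 1.2], [0, 0, 0, 0, 0, 1.2], [0, 0, 0, 0, 0, 1.2], [0, 0, 0, 0, 0, 1.2]]]' 0.5
python3 steer.py '[[[0, 0, 0, 0, 0, 1.2], [0, 0, 0, 0, 0, 1.2], [0, 0, 0, 0, 0, 1.2], [0, 0, 0, 0, 0, 1.31], [0, 0, 0, 0, 0, 0], [0, 0, 0, 0, 0, 0]]]'
python3 -c "
from h import *
togo(609,-130,27,-81.5)"
```

```text
t: 10.47
ee_pos: [609.2, -128.2, 26.5]
orientation: [[-0.151, 0.989, -0.002], [0.989, 0.151, 0.001], [0.002, -0.002, -1.0]]
wrist_force: [0.1, -0.5, -0.1]
gripper_width: 0.504
grasp_force: 0.0
t: 10.97
ee_pos: [611.7, -130.2, 29.9]
orientation: [[-0.149, 0.989, 0.004], [0.989, 0.149, -0.001], [-0.002, 0.004, -1.0]]
wrist_force: [0.5, 2.3, 7.3]
gripper_width: 0.2
grasp_force: 21.4
t: 11.97
ee_pos: [609.5, -129.9, 27.0]
orientation: [[0.805, 0.593, -0.001], [0.593, -0.805, 0.0], [-0.0, -0.0, -1.0]]
wrist_force: [0.6, -0.1, 0.0]
gripper_width: 0.501
grasp_force: 0.0
t: 12.47
ee_pos: [609.6, -129.8, 27.1]
orientation: [[0.987, 0.159, -0.0], [0.159, -0.987, 0.0], [-0.0, -0.0, -1.0]]
wrist_force: [-0.5, 0.9, -0.2]
gripper_width: 0.499
grasp_force: 0.0
t 12.47 d [-0.6  0.1  0.1] n 1.0 rot [-0.     0.     0.011] q [-0.4   0.54  1.59 -0.    1.01  1.01] w 0.5 F [-0.5  0.9 -0.2]
```

```bash
python3 steer.py '[[[0, 0, 0, 0, 0, 0.1], [0, 0, 0, 0, 0, 0], [0, 0, 0, 0, 0, 0], [0, 0, 0, 0, 0, 0], [0, 0, 0, 0, 0, 0], [0, 0, 0, 0, 0, 0]]]' 0 20
python3 steer.py '[[[0, 0, 0, 0, 0, 0], [0, 0, 0, 0, 0, 0], [0, 0, 0, 0, 0, 0], [0, 0, 0, 0, 0, -1.2], [0, 0, 0, 0, 0, -1.2], [0, 0, 0, 0, 0, -1.2], [0, 0, 0, 0, 0, -1.2], [0, 0, 0, 0, 0, -1.2], [0, 0, 0, 0, 0, -1.2], [0, 0, 0, 0, 0, -1.2], [0, 0, 0, 0, 0, -1.2], [0, 0, 0, 0, 0, -1.2]]]' 0.5
python3 steer.py '[[[0, 0, 0, 0, 0, -1.2], [0, 0, 0, 0, 0, -1.2], [0, 0, 0, 0, 0, -1.2], [0, 0, 0, 0, 0, -1.2], [0, 0, 0, 0, 0, -0.1], [0, 0, 0, 0, 0, 0]]]'
python3 steer.py '[[[0, 0, 0, 0, 0, 0], [0, 0, 0, 0, 0, 0], [0, 0, 0, 0, 0, 0], [0, 0, 0, 0, 0, 0], [0, 0, 0, 0, 0, 0], [0, 0, 0, 0, 0, 0]]]' 0 20
python3 -c "
from h import *
togo(609,-130,27,8.5)"
```

```text
t: 12.97
ee_pos: [609.8, -129.9, 27.3]
orientation: [[0.989, 0.146, 0.0], [0.146, -0.989, -0.0], [0.0, 0.0, -1.0]]
wrist_force: [0.0, -0.2, -0.1]
gripper_width: 0.202
grasp_force: 20.9
t: 13.97
ee_pos: [609.8, -129.8, 27.3]
orientation: [[0.333, 0.943, -0.0], [0.943, -0.333, 0.0], [0.0, -0.0, -1.0]]
wrist_force: [0.0, 0.4, -0.5]
gripper_width: 0.496
grasp_force: 0.0
t: 14.47
ee_pos: [609.8, -129.8, 27.3]
orientation: [[-0.142, 0.99, -0.0], [0.99, 0.142, 0.0], [0.0, -0.0, -1.0]]
wrist_force: [0.4, -0.7, -0.2]
gripper_width: 0.501
grasp_force: 0.0
t: 14.97
ee_pos: [609.9, -129.9, 27.4]
orientation: [[-0.144, 0.99, 0.0], [0.99, 0.144, -0.0], [-0.0, 0.0, -1.0]]
wrist_force: [0.2, -0.4, 0.1]
gripper_width: 0.2
grasp_force: 21.2
t 14.97 d [-0.  -0.9  0.4] n 1.0 rot [ 0.     0.    -0.004] q [-0.4   0.54  1.59  0.    1.01 -0.55] w 0.2 F [ 0.2 -0.4  0.1]
```

Scaled: -17 mm is -0.17, -0.004 rad is -0.04.

```bash
python3 steer.py '[[[0, 0, 0, 0, 0, -0.04], [0, 0, 0, 0, 0, 0], [0, 0, -0.17, 0, 0, 0], [0, 0, -0.17, 0, 0, 0], [0, 0, 0, 0, 0, 0], [0, 0, 0, 0, 0, 0]]]' 0.35
python3 steer.py '[[[0, 0, 0, 0, 0, 0], [0, 0, 0, 0, 0, 0], [0, 0, 0, 0, 0, 0], [0, 0, 0, 0, 0, 0], [0, 0, 0, 0, 0, 0], [0, 0, 0, 0, 0, 0]]]' 0 40
python3 steer.py '[[[0, 0, -0.31, 0, 0, 0], [0, 0, -0.31, 0, 0, 0], [0, 0, -0.31, 0, 0, 0], [0, 0, -0.31, 0, 0, 0], [0.32, 0.03, 0, 0, 0, 0], [0.33, 0.03, 0, 0, 0, 0], [0.33, 0.03, 0, 0, 0, 0], [0.33, 0.03, 0, 0, 0, 0], [0.33, 0.03, 0, 0, 0, 0], [0.33, 0.03, 0, 0, 0, 0], [0.33, 0.03, 0, 0, 0, 0]]]'
python3 steer.py '[[[0, 0, 0, 0, 0, 0], [0, 0, 0, 0, 0, 0]]]'
python3 - <<'E'
from h import *
togo(597.2,101.4,185,8.5)
s=env.snapshot("side"); cv2.imwrite("pics/g3.png",cv2.resize(s["color"][80:200,200:330],None,fx=4.5,fy=4.5,interpolation=2)[:,:,::-1])
E
```

```text
t: 15.47
ee_pos: [610.7, -130.2, 62.2]
orientation: [[-0.148, 0.989, 0.002], [0.989, 0.148, -0.001], [-0.001, 0.002, -1.0]]
wrist_force: [-0.0, -0.2, -0.5]
gripper_width: 0.349
grasp_force: 0.0
t: 15.97
ee_pos: [609.3, -129.6, 60.6]
orientation: [[-0.148, 0.989, -0.001], [0.989, 0.148, 0.001], [0.001, -0.001, -1.0]]
wrist_force: [-0.8, 1.0, -1.7]
gripper_width: 0.195
grasp_force: 39.0
t: 16.88
ee_pos: [595.8, 102.3, 184.9]
orientation: [[-0.148, 0.989, -0.001], [0.989, 0.148, -0.0], [0.0, -0.001, -1.0]]
wrist_force: [0.5, -0.3, -0.2]
gripper_width: 0.194
grasp_force: 39.1
t: 17.05
ee_pos: [595.9, 102.3, 184.8]
orientation: [[-0.152, 0.988, -0.001], [0.988, 0.152, -0.0], [-0.0, -0.001, -1.0]]
wrist_force: [0.0, -0.5, -0.1]
gripper_width: 0.198
grasp_force: 39.1
t 17.05 d [-1.1  1.2 -0.2] n 2.0 rot [-0.001  0.     0.004] q [-0.03  0.29  1.58 -0.    1.28 -0.18] w 0.2 F [ 0.  -0.5 -0.1]
```

View pics/g3.png

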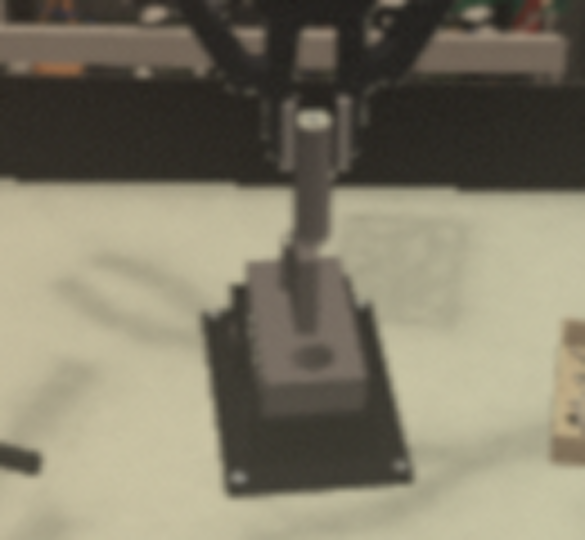

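The second cell hangs above the near well, whose mouth is at about (269,159). Lowering.

Scaled: 4 mm is 0.04, 0.9 mm is 0.009.

```bash
python3 steer.py '[[[0, 0.009, 0.22, 0, 0, 0], [0, 0, 0.22, 0, 0, 0], [0, 0, 0.22, 0, 0, 0], [0, 0, 0.04, 0, 0, 0], [0, 0, 0.04, 0, 0, 0], [0, 0, 0.04, 0, 0, 0], [0, 0, 0, 0, 0, 0], [0, 0, 0, 0, 0, 0]]]'
python3 steer.py '[[[0, 0, 0.02, 0, 0, 0], [0, 0, 0, 0, 0, 0]]]'
```

```text
t: 17.77
ee_pos: [598.0, 100.6, 108.4]
orientation: [[-0.148, 0.989, 0.002], [0.989, 0.148, -0.0], [-0.0, 0.002, -1.0]]
wrist_force: [-0.7, 0.2, 0.1]
gripper_width: 0.193
grasp_force: 39.1
t: 17.93
ee_pos: [597.8, 100.8, 105.9]
orientation: [[-0.148, 0.989, 0.001], [0.989, 0.148, -0.0], [-0.0, 0.001, -1.0]]
wrist_force: [0.3, 0.8, -0.7]
gripper_width: 0.195
grasp_force: 39.2
```

```bash
python3 steer.py '[[[0, 0, 0.05, 0, 0, 0], [0, 0, 0.06, 0, 0, 0], [0, 0, 0.06, 0, 0, 0], [0, 0, 0.05, 0, 0, 0], [0, 0, 0.04, 0, 0, 0], [0, 0, 0, 0, 0, 0], [0, 0, 0, 0, 0, 0]]]'
python3 steer.py '[[[0, 0, 0, 0, 0, 0], [0, 0, 0, 0, 0, 0], [0, 0, 0, 0, 0, 0], [0, 0, -0.25, 0, 0, 0], [0, 0, -0.32, 0, 0, 0], [0, 0, -0.32, 0, 0, 0], [0, 0, -0.32, 0, 0, 0], [0, 0, 0, 0, 0, 0], [0, 0, 0, 0, 0, 0]]]' 0.4
python3 - <<'E'
from h import *
togo(592.45,133,87,8.5)
s=env.snapshot("side"); cv2.imwrite("pics/g4.png",cv2.resize(s["color"][80:200,200:330],None,fx=4.5,fy=4.5,interpolation=2)[:,:,::-1])
for w in((587.7,164.7),(597.2,101.4)): print(proj(s,[*w,81]),proj(s,[*w,54]))
E
```

```text
t: 18.52
ee_pos: [597.1, 100.9, 78.8]
orientation: [[-0.149, 0.989, -0.001], [0.989, 0.149, 0.0], [0.0, -0.001, -1.0]]
wrist_force: [-0.0, 0.4, -0.5]
gripper_width: 0.194
grasp_force: 39.2
t: 19.27
ee_pos: [599.1, 100.8, 203.6]
orientation: [[-0.149, 0.989, 0.006], [0.989, 0.149, -0.0], [-0.001, 0.006, -1.0]]
wrist_force: [0.2, -0.2, -0.8]
gripper_width: 0.398
grasp_force: 0.0
t 19.27 d [ 32.9  -2.6 116.5] n 121.0 rot [0.006 0.001 0.001] q [-0.03  0.27  1.56  0.    1.3  -0.18] w 0.4 F [ 0.2 -0.2 -0.8]
[265.83605837 132.93889841] [265.68437615 142.49262745]
[269.36715429 149.58599418] [269.14565387 159.28962255]
```

View pics/g4.png

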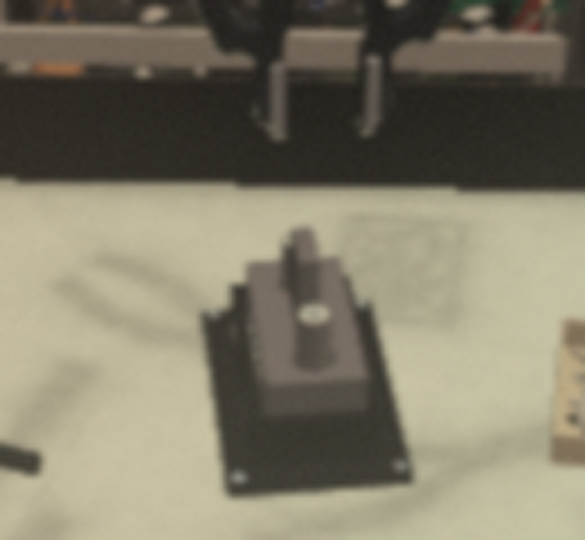

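The near cell's top is at about (270,150) and the far cell shows beside the fin at about (264,133). Both match the seated predictions. Next I'll grip the fin.

Scaled: 15 mm is 0.15, 8 mm is 0.08.

```bash
python3 steer.py '[[[0.16, 0, 0, 0, 0, 0], [0.166, 0, 0, 0, 0, 0], [0, 0, 0, 0, 0, 0], [0, 0, 0.3, 0, 0, 0], [0, 0, 0.3, 0, 0, 0], [0, 0, 0.3, 0, 0, 0], [0, 0, 0.15, 0, 0, 0], [0, 0, 0.08, 0, 0, 0], [0, 0, 0, 0, 0, 0], [0, 0, 0, 0, 0, 0]]]'
python3 steer.py '[[[0, 0, 0, 0, 0, 0], [0, 0, 0, 0, 0, 0], [0, 0, 0, 0, 0, 0], [0, 0, 0, 0, 0, 0], [0, 0, 0, 0, 0, 0], [0, 0, 0, 0, 0, 0], [0, 0, 0, 0, 0, 0]]]' 0 80
python3 -c "
from h import *
togo(592.45,133,87,8.5)"
```

```text
t: 20.15
ee_pos: [592.5, 132.8, 87.2]
orientation: [[-0.148, 0.989, -0.0], [0.989, 0.148, -0.0], [-0.0, -0.0, -1.0]]
wrist_force: [0.2, -0.7, -0.1]
gripper_width: 0.398
grasp_force: 0.0
t: 20.73
ee_pos: [593.6, 133.0, 89.0]
orientation: [[-0.149, 0.989, 0.003], [0.989, 0.149, -0.0], [-0.001, 0.003, -1.0]]
wrist_force: [-2.0, -0.4, 5.9]
gripper_width: 0.124
grasp_force: 79.5
t 20.73 d [ 0.1 -1.2  2. ] n 2.0 rot [0.003 0.001 0.001] q [ 0.02  0.41  1.63 -0.    1.1  -0.13] w 0.12 F [-2.  -0.4  5.9]
```

Gripped. I'll lift slowly out of the pocket first, then faster.

Scaled: -6 mm is -0.06, -4 mm is -0.04.

```bash
python3 steer.py '[[[0, 0, -0.04, 0, 0, 0], [0, 0, -0.06, 0, 0, 0], [0, 0, -0.06, 0, 0, 0], [0, 0, -0.06, 0, 0, 0], [0, 0, -0.06, 0, 0, 0], [0, 0, -0.06, 0, 0, 0], [0, 0, -0.06, 0, 0, 0], [0, 0, 0, 0, 0, 0], [0, 0, 0, 0, 0, 0]]]'
python3 steer.py '[[[0, 0, -0.12, 0, 0, 0], [0, 0, -0.18, 0, 0, 0], [0, 0, -0.2, 0, 0, 0], [0, 0, -0.2, 0, 0, 0], [0, 0, -0.2, 0, 0, 0], [0, 0, -0.2, 0, 0, 0], [0, 0, -0.2, 0, 0, 0], [0, 0, -0.18, 0, 0, 0], [0, 0, -0.12, 0, 0, 0], [0, 0, 0, 0, 0, 0], [0, 0, 0, 0, 0, 0]]]'
```

```text
t: 21.48
ee_pos: [592.8, 133.1, 127.9]
orientation: [[-0.148, 0.989, 0.001], [0.989, 0.148, 0.0], [-0.0, 0.001, -1.0]]
wrist_force: [0.7, 0.5, -1.2]
gripper_width: 0.126
grasp_force: 78.2
t: 22.4
ee_pos: [592.6, 133.1, 287.6]
orientation: [[-0.148, 0.989, 0.001], [0.989, 0.148, 0.0], [-0.0, 0.001, -1.0]]
wrist_force: [0.1, -1.2, -3.3]
gripper_width: 0.129
grasp_force: 78.2
```

The rows are not in the units I measure in: shifts go in units of 100 mm and turns go in units of 0.1 rad. I convert before sending: -0.08 rad is -0.8.

```bash
python3 steer.py '[[[0, 0, 0, -0.4, 0, 0], [0, 0, 0, -0.7, 0, 0], [0, 0, 0, -0.8, 0, 0], [0, 0, 0, -0.8, 0, 0], [0, 0, 0, -0.8, 0, 0], [0, 0, 0, -0.8, 0, 0], [0, 0, 0, -0.8, 0, 0], [0, 0, 0, -0.8, 0, 0], [0, 0, 0, -0.8, 0, 0], [0, 0, 0, -0.7, 0, 0], [0, 0, 0, -0.45, 0, 0], [0, 0, 0, 0, 0, 0]]]'
python3 steer.py '[[[0, 0, 0, 0, 0, 0], [0, 0, 0, 0, 0, 0], [0, 0, 0, 0, 0, 0], [0, 0, 0, 0, 0, 0], [0, 0, 0, 0, 0, 0], [0, 0, 0, 0, 0, 0]]]'
python3 - <<'E'
from h import *
s=env.snapshot("side"); cv2.imwrite("pics/g5.png",cv2.resize(s["color"][0:200,160:380],None,fx=3,fy=3,interpolation=2)[:,:,::-1])
E
```

```text
t: 23.4
ee_pos: [589.4, 133.2, 282.0]
orientation: [[-0.149, 0.705, 0.694], [0.989, 0.105, 0.105], [0.002, 0.702, -0.713]]
wrist_force: [-1.2, -0.4, -3.2]
gripper_width: 0.124
grasp_force: 78.4
t: 23.9
ee_pos: [592.7, 133.1, 287.5]
orientation: [[-0.149, 0.7, 0.699], [0.989, 0.105, 0.105], [-0.0, 0.707, -0.707]]
wrist_force: [-0.3, 1.0, -2.3]
gripper_width: 0.128
grasp_force: 78.4
```

View pics/g5.png

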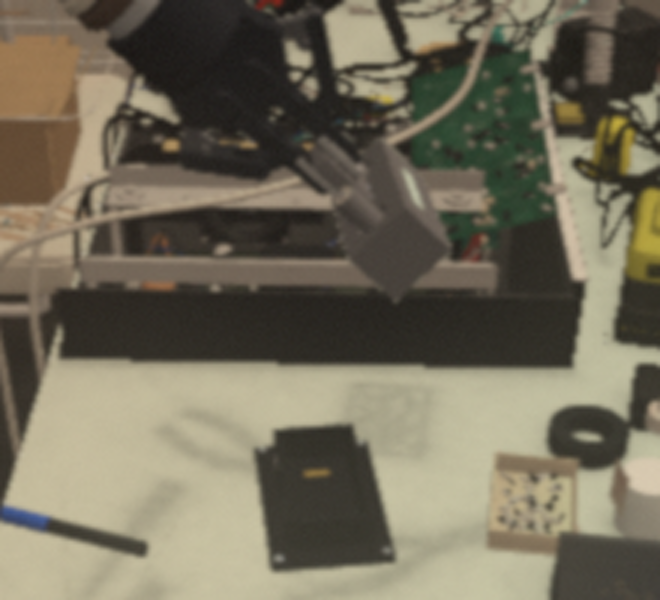

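The carrier is leaned over by 45° with a cell showing in it at about (275,70). The dock is empty, and the load of roughly 2–3 N fits the carrier with both cells. The middle of the underside is about 23 cm up.

```bash
python3 -c "
from cell import env
print(env.finish_job())"
```

```text
the job is handed in; nothing more can be done
None
```

I put both cells in the wells, drew the carrier out by its fin, and handed the job in at about 24 s, holding it still at 45° with the middle of its underside about 23 cm above the desk; the side view matched both cells seated before the lift, but only one was visible in the final picture, so the second still being in place is inferred from the load.

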